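# Flip the inspection flag of the bush to green

## Task

The bush has passed inspection: on the stand whose sample is the round grey bush, push the flag over its pivot with the fingertips, until it lies fully down on the other side with its green face up. Do not pinch or grip the flag; it only needs pressing and pushing. Leave the flag of the square block showing red, and do not move or pick up the samples, the jar or the marker.

Things in the scene. Friction and masses are not known exactly. Their poses are not given: they have to be found in the camera images.
- bush_stand: Grey flag stand screwed to the bench; its sample is the round grey flanged bush. Origin on the bench, straight below the pivot's middle; z up, x along the pivot away from the robot to the sample, y to the side where the flag lies at the start. Base plate 170 x 120 x 8 mm, x -57 to +113 mm; black sample nest (ring 62 mm outside, 6 mm high) centred at x +76 mm.
- bush_pivot (a point): Middle of this stand's pivot, 85 mm above the bench, axes as the stand's: pivot along x, between posts (22 x 6 mm) at x -40 and +40 mm that end 9 mm above it. On each post an arm (y -56 to +56 mm, top 12 mm below the pivot) bears rubber stop pegs at y +-52 mm, reaching in to |x| = 27 mm, on which the flag rests. Below the pivot is room for the tab to swing through.
- bush_flag (a joint): Angle of this stand's flag. 0 = level on the stand's +y side, red up (starts at 0 to 0.2); pi/2 = upright; pi = level on the -y side, green up. The flag is 64 mm wide along the pivot, 7 mm thick, its free edge 75 mm from the pivot. Hinge friction 0.03 N m, no spring: it stays at any angle where it is left and turns under a few newtons.
- bush_tab (a point): Middle of the end of this flag's black thumb tab, 40 mm from the pivot. The tab (44 mm wide, 7 mm thick) continues the flag in line beyond the pivot: pressing it down lifts the flag. Axes as the red face's.
- bush_red_face (a point): Red face (56 x 54 mm, with a white bar) of the flag on the stand of the round grey flanged bush. Origin at its middle, 44 mm from the pivot; its z points out of the red face (up at joint 0), its y to the flag's free edge.
- bush_green_face (a point): Green face (56 x 54 mm, with a white dot) on the other side of the same flag. Origin at its middle; the same axes as the red face, so its z points into the flag and is down when green lies up (joint pi).
- block_stand: Grey flag stand screwed to the bench; its sample is the white square bored block. Origin on the bench, straight below the pivot's middle; z up, x along the pivot away from the robot to the sample, y to the side where the flag lies at the start. Base plate 170 x 120 x 8 mm, x -57 to +113 mm; black sample nest (ring 62 mm outside, 6 mm high) centred at x +76 mm.
- block_pivot (a point): Middle of this stand's pivot, 85 mm above the bench, axes as the stand's: pivot along x, between posts (22 x 6 mm) at x -40 and +40 mm that end 9 mm above it. On each post an arm (y -56 to +56 mm, top 12 mm below the pivot) bears rubber stop pegs at y +-52 mm, reaching in to |x| = 27 mm, on which the flag rests. Below the pivot is room for the tab to swing through.
- block_flag (a joint): Angle of this stand's flag. 0 = level on the stand's +y side, red up (starts at 0 to 0.2); pi/2 = upright; pi = level on the -y side, green up. The flag is 64 mm wide along the pivot, 7 mm thick, its free edge 75 mm from the pivot. Hinge friction 0.03 N m, no spring: it stays at any angle where it is left and turns under a few newtons.
- block_tab (a point): Middle of the end of this flag's black thumb tab, 40 mm from the pivot. The tab (44 mm wide, 7 mm thick) continues the flag in line beyond the pivot: pressing it down lifts the flag. Axes as the red face's.
- block_red_face (a point): Red face (56 x 54 mm, with a white bar) of the flag on the stand of the white square bored block. Origin at its middle, 44 mm from the pivot; its z points out of the red face (up at joint 0), its y to the flag's free edge.
- block_green_face (a point): Green face (56 x 54 mm, with a white dot) on the other side of the same flag. Origin at its middle; the same axes as the red face, so its z points into the flag and is down when green lies up (joint pi).
- bush_mid (a point): Middle (half-way up) of the loose round grey flanged bush, 34 mm across, 28 mm high, standing in the ring of its flag stand. Not to be moved.
- block_mid (a point): Middle (half-way up) of the loose white bored block, 30 x 40 x 22 mm, standing in the ring of its flag stand. Not to be moved.
- jar_mid (a point): Middle (half-way up) of the loose white jar with a blue lid, 69 mm across, 94 mm high, behind the stands. Bystander.
- marker_mid (a point): Middle of the loose black marker, 135 mm long, 18 mm thick, lying on the bench between the stands. Bystander.

How it is judged:
By the outcome, as a careful person would: the job done as asked, in the order asked, and still so for the second after the job is handed in, with the robot touching nothing.
It also fails if it takes over 51 s, if anything falls off the work surface, if the arm or the gripper's body presses on something with over 40 N, if the wrist force passes 120 N, or if a joint passes its speed limit or range.

## Robot

A 6-joint arm with a two-finger parallel gripper is mounted at the origin on a cart in front of the work surface, level with it; the furniture and walls round the work are solid. World frame = base frame: x ahead of the robot, y to its left, z up, the work surface at z = 0. Lengths are in m, angles in degrees, forces in N, time in s.
With the tool pointing down it reaches from about 0.3 to 0.75 m from the base axis. Payload 8.5 kg.
Tool frame: the origin (TCP) lies between the finger pads; the fingertips stand 19 mm ahead of it and the grasp point (between the pads) is the TCP; z points along the fingers, y is the line along which they close (so a half turn about z gives the same grasp; the last joint's range is limited). The gripper opens to 85 mm and grips with 20 to 120 N. Pads are 22 mm wide; open, the fingers measure 114 mm over their backs; the gripper's body (76 mm by 85 mm) begins 54 mm behind the grasp point. The pads swing forward as they close: fully open they stand 13 mm farther back than shut.
Start: joints at [-84.987, 21.807, 74.336, -0, 83.858, -12.336], TCP at [0.164, -0.525, 0.25] pointing down, gripper open.
Joint ranges: [-178.18, 178.18], [-50.72, 133.34], [12.68, 142.11], [-81.47, 261.47], [9.98, 163.14], [-165.26, 165.26]. Speed limits (degrees/s): [136.94, 136.94, 180, 180, 180, 180].

## Interface

Orientations are given as a 3x3 rotation matrix whose columns are the frame's x, y, z axes.
In Python, from rig import env, optics gives the robot as it stands.
- The arm moves only by the tool arm_command, never from a script. Its argument "commands" is one flat list of numbers, 7 for each row, row after row: the closure, from -1 (fully open) to 1 (shut), so that 0 is half open, then the shift along the tool's x, y, z as a fraction of full scale, then the turn, a rotation vector about the tool's x, y, z as a fraction of full scale. A call has 1 to 12 rows; each row is the pose to reach, as a shift and turn from the pose commanded when the call began, along the tool's axes at that moment; what a row does not reach only later rows make up. Full scale, the value 1, is 500 mm for a shift and 120 degrees for a turn. A row lasts 1/12 s, in which the tool goes at most 41.7 mm and 7.16 degrees, less where a joint would pass 70% of its speed; a pose out of reach is approached as far as the arm can. A call with a number of a shift or a turn outside -1 to 1 is refused whole. A call with a gripper value outside its range is refused whole. The fingers move at their own pace and stop on an object; "newtons" is the grip in N (left out, the last holds). Time passes only in rows, so rows that repeat a pose let the fingers close. It gives the time, the measured TCP pose, the force, the opening and the grip force at its end, in the units of the state.
- env.observe(): the state, without advancing time (a new reading comes with each control period).
- optics.get_image(name): name is "side" or "top" or "wrist"; returns a dict with "image" (384x512x3 uint8, red, green, blue), "intrinsics" (3x3 intrinsics, pixels), "origin" and "orientation" of the camera in the world; the wrist camera has in their place "tool_from_camera" (4x4, takes a point from camera to tool coordinates, whose origin is the TCP and whose axes are the flange's). Camera axes: x right, y down, z forward; pixel columns grow to the right and rows downward; lengths in m; the calibration is good to about 2 mm. The wrist camera is an equidistant fisheye: a pixel r from the principal point sees the ray r / f radians off the axis. A picture is of the moment at which its call begins: read the wrist's pose just before it. There is no depth.
- env.close_job(): hands the job in; it is judged then, once.
The state is a dict: "time_s": time; "q": joint angles; "qvel": joint speeds; "joint_efforts": joint torques, N m; "position": TCP position; "tool_rot": TCP orientation; "ft_force": force on the tool from outside, world axes, zero at the start; "wrist_torque": the same for the moment, N m; "grip_width": finger opening in m; "gripper_force": force on a finger pad.
Only numpy, scipy, OpenCV 4.12 (cv2) and the standard library are available. Lean on these libraries where they do the work, as an engineer would, in place of code of your own. Each camera call takes 0.05 s, during which the arm holds its last target. There are 200 camera calls.

## Working session

There is one attempt and no reset: what is moved stays moved. The work goes in short steps, Python scripts to look and compute and a tool call to move; the robot and the scene stay as the last step left them, time stands still between calls to the robot, and variables do not carry over. Pictures are saved under pics/ and viewed, at most 10 in all, crops included, and the job is handed in when it is done.

Besides the shell and the picture viewer there is one more tool, called after "Call:" as name(argument=value, ...) on one line, values as JSON. arm_command: Moves the arm, as the interface text tells. Shift numbers are shares of 500 mm and turn numbers shares of 120 degrees, none past 1 either way. Its arguments: {"type":"object","properties":{"commands":{"type":"array","items":{"type":"number"}},"newtons":{"type":"number"}},"required":["commands"]}

```bash
mkdir -p pics; python3 - <<'E'
from rig import env, optics
import cv2
for n in("top","side"):
    d=optics.get_image(n); cv2.imwrite(f"pics/{n}0.png",d["image"][:,:,::-1]); print(n,d["intrinsics"],d["origin"],d["orientation"])
s=env.observe(); print(s["position"],s["tool_rot"],s["time_s"])
E
```

```text
top [[361.62788635   0.         255.67825365]
 [  0.         361.62788635 194.46516839]
 [  0.           0.           1.        ]] [ 0.44669255 -0.00560258  0.9140324 ] [[ 2.17644903e-02 -9.83316109e-01  1.80598277e-01]
 [-9.99762863e-01 -2.12755468e-02  4.64423704e-03]
 [-7.24425998e-04 -1.80656530e-01 -9.83545979e-01]]
side [[356.38120981   0.         253.34471736]
 [  0.         356.38120981 188.70424621]
 [  0.           0.           1.        ]] [0.36884505 0.74726243 0.47303726] [[-0.96697234 -0.10959431  0.23011643]
 [-0.25486776  0.42507036 -0.86853763]
 [-0.00262889 -0.89850113 -0.43896334]]
[ 0.1639768  -0.5247495   0.24977342] [[ 9.54510009e-01  2.98178850e-01 -1.27367830e-04]
 [ 2.98178755e-01 -9.54509143e-01  1.31350410e-03]
 [ 2.70085384e-04 -1.29173119e-03 -9.99999129e-01]] 0.1
```

View pics/top0.png

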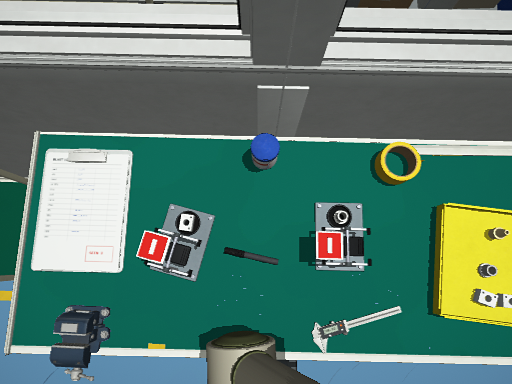

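View pics/side0.png

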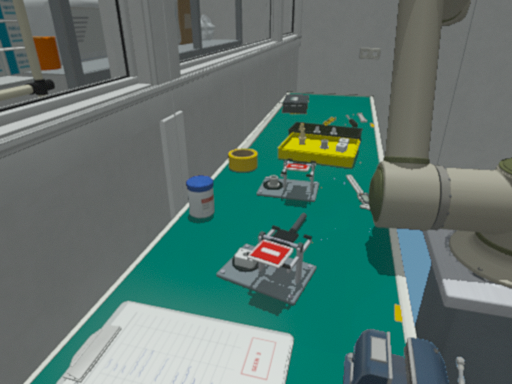

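```bash
cat > h.py <<'E'
import numpy as np
def ray(d,u,v,z):
    r=np.array(d["orientation"])@np.linalg.inv(d["intrinsics"])@[u,v,1]; o=np.array(d["origin"])
    return o+r*(z-o[2])/r[2]
E
python3 - <<'E'
from rig import env, optics
import cv2,numpy as np
from h import ray
d=optics.get_image("top"); im=d["image"].astype(int)
c=cv2.resize(d["image"][190:285,125:385],None,fx=3,fy=3,interpolation=cv2.INTER_CUBIC); cv2.imwrite("pics/z.png",c[:,:,::-1])
R,G,B=im[...,0],im[...,1],im[...,2]
m=((R>150)&(G<90)&(B<90)).astype(np.uint8); m[:, :290]=0;m[:,370:]=0
cs,_=cv2.findContours(m,0,2); k=max(cs,key=cv2.contourArea); r=cv2.minAreaRect(k)
print(r)
for p in cv2.boxPoints(r): print(p,ray(d,*p,.09))
# grey plate
g=((abs(R-G)<14)&(abs(B-G)<25)&(R>85)).astype(np.uint8); g[:,:305]=0;g[:,375:]=0;g[:195]=0;g[277:]=0
cs,_=cv2.findContours(g,0,2); k=max(cs,key=cv2.contourArea); r=cv2.minAreaRect(k);print(r)
for p in cv2.boxPoints(r): print(p,ray(d,*p,.008))
E
```

```text
((329.0, 245.0), (24.0, 22.0), 90.0)
[318. 233.] [ 0.51206781 -0.14521321  0.09      ]
[340. 233.] [ 0.51315279 -0.19517785  0.09      ]
[340. 257.] [ 0.45938428 -0.19408479  0.09      ]
[318. 257.] [ 0.45830979 -0.14471036  0.09      ]
((329.5, 243.5), (33.0, 27.0), 90.0)
[316. 227.] [ 0.53346298 -0.1542368   0.008     ]
[343. 227.] [ 0.53493062 -0.221861    0.008     ]
[343. 260.] [ 0.45351633 -0.22008414  0.008     ]
[316. 260.] [ 0.45206816 -0.15355667  0.008     ]
```

View pics/z.png

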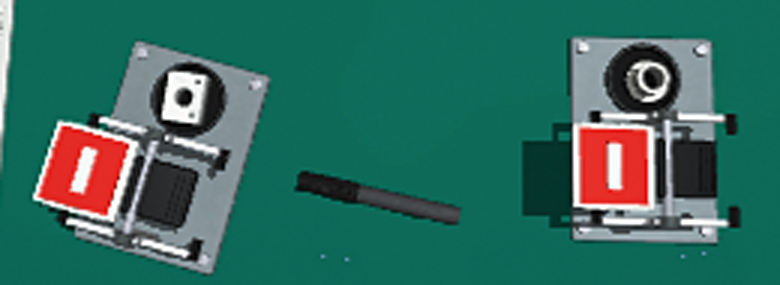

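The right-hand stand holds the bush: its red face is centred at about u 329, v 245. Its pivot works out to about (0.486, -0.213). The stand is aligned with the world axes. I'll shut the gripper and move above the tab.

Call:
arm_command(commands=[1,0.78,-0.34,0.06,0,0,-0.605,1,0.78,-0.34,0.06,0,0,-0.605,1,0.78,-0.34,0.06,0,0,-0.605,1,0.78,-0.34,0.06,0,0,-0.605,1,0.78,-0.34,0.06,0,0,-0.605,1,0.78,-0.34,0.06,0,0,-0.605,1,0.78,-0.34,0.06,0,0,-0.605,1,0.78,-0.34,0.06,0,0,-0.605,1,0.78,-0.34,0.06,0,0,-0.605,1,0.78,-0.34,0.06,0,0,-0.605,1,0.78,-0.34,0.06,0,0,-0.605,1,0.78,-0.34,0.06,0,0,-0.605], newtons=20)

```text
time_s: 1.15
position: [0.487, -0.2443, 0.2197]
tool_rot: [[-0.003, 1.0, -0.001], [1.0, 0.003, 0.001], [0.001, -0.001, -1.0]]
ft_force: [-0.0, -0.7, 0.7]
grip_width: -0.0002
gripper_force: 0.0
```

Call:
arm_command(commands=[1,0,0,0,0,0,0,1,0,0,0,0,0,0,1,0,0,0,0,0,0,1,0,0,0,0,0,0,1,0,0,0,0,0,0])

```text
time_s: 1.57
position: [0.485, -0.2472, 0.2205]
tool_rot: [[0.003, 1.0, 0.0], [1.0, -0.003, -0.0], [-0.0, 0.0, -1.0]]
ft_force: [-0.0, -0.1, -0.1]
grip_width: -0.0001
gripper_force: 0.0
```

```bash
python3 - <<'E'
from rig import env, optics
import cv2,numpy as np
s=env.observe(); print(s["time_s"],s["position"],s["tool_rot"].round(3) if hasattr(s["tool_rot"],'round') else s["tool_rot"],s["grip_width"],s["ft_force"])
d=optics.get_image("wrist"); print(d["intrinsics"],d["tool_from_camera"])
cv2.imwrite("pics/w1.png",d["image"][:,:,::-1])
E
```

```text
1.5667 [ 0.48500817 -0.24717433  0.22047863] [[ 0.003  1.     0.   ]
 [ 1.    -0.003 -0.   ]
 [-0.     0.    -1.   ]] -0.00014030483115921817 [-0.03866927 -0.13479212 -0.14637412]
[[297.31863964   0.         253.77055804]
 [  0.         297.31863964 193.27980472]
 [  0.           0.           1.        ]] [[ 6.07267727e-04 -9.48304807e-01 -3.17360401e-01  8.05203210e-02]
 [ 9.99999815e-01  5.64112773e-04  2.27869512e-04 -8.04210263e-04]
 [-3.70626972e-05 -3.17360481e-01  9.48304974e-01 -1.23087560e-01]
 [ 0.00000000e+00  0.00000000e+00  0.00000000e+00  1.00000000e+00]]
```

View pics/w1.png

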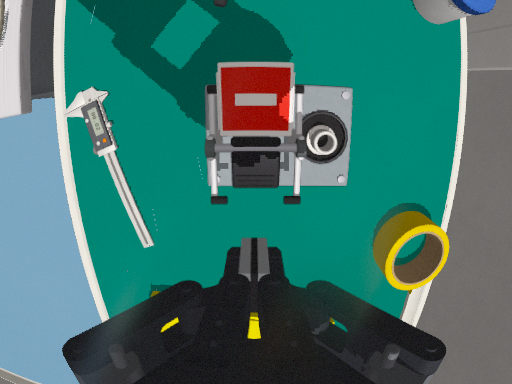

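The wrist view shows the bush in the nest at (323,140), the pivot bar at row ~147 with its middle at column ~255, and the tab's end at row ~187.

```bash
python3 - <<'E'
from rig import env, optics
import numpy as np
s=env.observe(); d=optics.get_image("wrist");K=d["intrinsics"];T=np.array(d["tool_from_camera"]);R=np.array(s["tool_rot"])
for n,u,v,z in [("pivot",255,147,.088),("postL",210,148,.094),("postR",300,147,.094),("tabend",256,187,.087),("bush",323,140,.036),("pegL",219,200,.08),("pegR",291,200,.08),("edgeL",218,63,.09),("edgeR",295,63,.09)]:
    x,y=(u-K[0][2])/K[0][0],(v-K[1][2])/K[1][1];r=np.hypot(x,y)
    c=np.array([np.sin(r)*x/r,np.sin(r)*y/r,np.cos(r)])
    w=R@T[:3,:3]@c;o=R@T[:3,3]+s["position"]
    print(n,(o+w*(z-o[2])/w[2]).round(4))
E
```

```text
pivot [ 0.4855 -0.2097  0.088 ]
postL [ 0.4471 -0.2092  0.094 ]
postR [ 0.524  -0.2084  0.094 ]
tabend [ 0.4864 -0.2464  0.087 ]
bush [ 0.5577 -0.2101  0.036 ]
pegL [ 0.4515 -0.2614  0.08  ]
pegR [ 0.5196 -0.2615  0.08  ]
edgeL [ 0.4547 -0.1366  0.09  ]
edgeR [ 0.5191 -0.1365  0.09  ]
```

Call:
arm_command(commands=[1,0.01,0,0.06,0,0,0,1,0.01,0,0.12,0,0,0,1,0.01,0,0.17,0,0,0,1,0.01,0,0.2,0,0,0,1,0.01,0,0.21,0,0,0,1,0.01,0,0.22,0,0,0,1,0.01,0,0.23,0,0,0,1,0.01,0,0.24,0,0,0,1,0.01,0,0.25,0,0,0,1,0.01,0,0.255,0,0,0,1,0.01,0,0.255,0,0,0])

```text
time_s: 2.58
position: [0.4856, -0.2415, 0.0927]
tool_rot: [[0.001, 1.0, 0.0], [1.0, -0.001, -0.0], [-0.0, 0.0, -1.0]]
ft_force: [-0.8, 0.0, 0.3]
grip_width: 0.0
gripper_force: 0.0
```

Call:
arm_command(commands=[1,0,0,0.01,0,0,0,1,0,0,0.02,0,0,0,1,0,0,0.03,0,0,0,1,0,0,0.037,0,0,0,1,0,0,0.037,0,0,0])

```text
time_s: 3.0
position: [0.4853, -0.2412, 0.0734]
tool_rot: [[0.001, 1.0, -0.001], [1.0, -0.001, 0.001], [0.001, -0.001, -1.0]]
ft_force: [-0.0, 0.2, 0.4]
grip_width: -0.0002
gripper_force: 0.0
```

```bash
python3 - <<'E'
from rig import env, optics
import cv2
s=env.observe(); print(s["time_s"],s["position"],s["ft_force"])
a=optics.get_image("wrist")["image"]; b=optics.get_image("side")["image"]
b=cv2.resize(b[130:230,230:340],(456,384),interpolation=cv2.INTER_CUBIC); a=cv2.resize(a[:240],(512,240))
cv2.imwrite("pics/w2.png",cv2.vconcat([a,cv2.resize(b,(512,350))])[:,:,::-1])
E
```

```text
3.0 [ 0.48525904 -0.24121942  0.07336578] [-0.04810643  0.23997618  0.44964909]
```

View pics/w2.png

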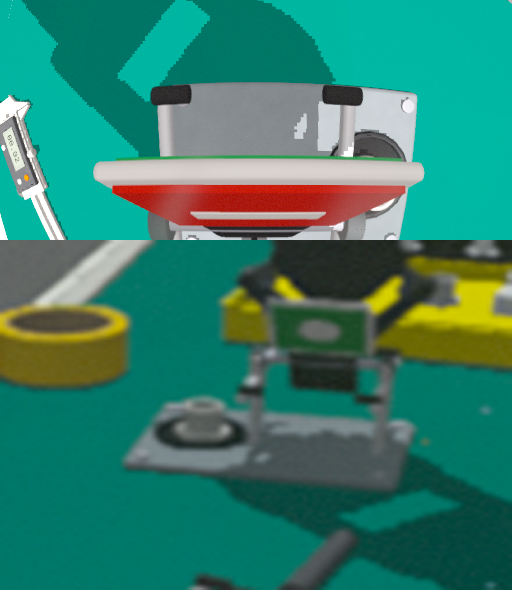

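The wrist view shows the flag's white edge at row ~172. The side view shows the green face at about 65-75°. The flag is lifted, so I'll go up, over and down on its +y side.

Call:
arm_command(commands=[1,0,0,-0.08,0,0,0,1,0,0,-0.16,0,0,0,1,0,0,-0.24,0,0,0,1,0,0,-0.28,0,0,0,1,0,0,-0.28,0,0,0,1,0.07,0,-0.28,0,0,0,1,0.14,0,-0.28,0,0,0,1,0.21,0,-0.28,0,0,0,1,0.23,0,-0.28,0,0,0,1,0.23,0,-0.28,0,0,0])

```text
time_s: 3.93
position: [0.4853, -0.1241, 0.2139]
tool_rot: [[-0.002, 1.0, -0.001], [1.0, 0.002, 0.001], [0.001, -0.001, -1.0]]
ft_force: [0.8, -0.7, 0.4]
grip_width: 0.0003
gripper_force: 0.0
```

Call:
arm_command(commands=[1,0,0,0.05,0,0,0,1,0,0,0.1,0,0,0,1,0,0,0.15,0,0,0,1,0,0,0.15,0,0,0,1,0,0,0.15,0,0,0])

```text
time_s: 4.35
position: [0.4854, -0.1272, 0.1387]
tool_rot: [[0.002, 1.0, -0.002], [1.0, -0.002, 0.001], [0.001, -0.002, -1.0]]
ft_force: [0.6, 0.6, 1.0]
grip_width: -0.0002
gripper_force: 0.0
```

Call:
arm_command(commands=[1,-0.04,0,0,0,0,0,1,-0.07,0,0,0,0,0,1,-0.09,0,0,0,0,0,1,-0.11,0,0,0,0,0,1,-0.13,0,0,0,0,0,1,-0.15,0,0,0,0,0,1,-0.17,0,0,0,0,0,1,-0.19,0,0,0,0,0,1,-0.21,0,0,0,0,0,1,-0.23,0,0.01,0,0,0,1,-0.25,0,0.02,0,0,0,1,-0.26,0,0.02,0,0,0])

```text
time_s: 5.35
position: [0.4852, -0.2576, 0.128]
tool_rot: [[0.002, 1.0, -0.001], [1.0, -0.002, 0.001], [0.001, -0.001, -1.0]]
ft_force: [-0.4, 0.8, -0.8]
grip_width: -0.0001
gripper_force: 0.2
```

Call:
arm_command(commands=[1,0,0,0.01,0,0,0,1,0,0,0.02,0,0,0,1,0,0,0.03,0,0,0,1,0,0,0.04,0,0,0,1,0,0,0.042,0,0,0,1,0,0,0.042,0,0,0])

```text
time_s: 5.85
position: [0.4855, -0.256, 0.108]
tool_rot: [[0.001, 1.0, -0.001], [1.0, -0.001, 0.001], [0.001, -0.001, -1.0]]
ft_force: [0.5, 0.7, 1.0]
grip_width: -0.0001
gripper_force: 0.0
```

Call:
arm_command(commands=[1,0,0,0.003,0,0,0,1,0,0,0.005,0,0,0,1,0,0,0.005,0,0,0])

```text
time_s: 6.1
position: [0.4857, -0.2562, 0.1073]
tool_rot: [[0.001, 1.0, 0.001], [1.0, -0.001, -0.001], [-0.001, 0.001, -1.0]]
ft_force: [-2.5, 4.0, 12.5]
grip_width: -0.0001
gripper_force: 5.9
```

The fingertips now press with 12.5 N and have stopped at tip height 0.088 m, so the flag is on its pegs. I'll retreat and check.

Call:
arm_command(commands=[1,0,0,-0.02,0,0,0,1,0,0,-0.06,0,0,0,1,0,0,-0.13,0,0,0,1,0,0,-0.2,0,0,0,1,-0.08,0,-0.25,0,0,0,1,-0.16,0,-0.25,0,0,0,1,-0.2,0,-0.25,0,0,0,1,-0.2,0,-0.25,0,0,0,1,-0.2,0,-0.25,0,0,0,1,-0.2,0,-0.25,0,0,0])

```text
time_s: 6.93
position: [0.4854, -0.3557, 0.2308]
tool_rot: [[0.001, 1.0, -0.0], [1.0, -0.001, 0.001], [0.001, -0.0, -1.0]]
ft_force: [0.2, -0.8, -1.0]
grip_width: -0.0003
gripper_force: 0.0
```

```bash
python3 - <<'E'
from rig import env, optics
import cv2
s=env.observe(); print(s["time_s"],s["position"],s["ft_force"])
a=optics.get_image("wrist")["image"]; b=optics.get_image("side")["image"]
b=cv2.resize(b[140:280,210:360],(450,420),interpolation=cv2.INTER_CUBIC)
cv2.imwrite("pics/w3.png",cv2.hconcat([cv2.resize(a[:240],(340,160)),]) [:,:,::-1])
c=cv2.vconcat([cv2.resize(a[:240],(450,170)),b]); cv2.imwrite("pics/w3.png",c[:,:,::-1])
E
```

```text
6.9333 [ 0.48539154 -0.35568333  0.23079214] [ 0.21264593 -0.81504102 -1.01233692]
```

View pics/w3.png

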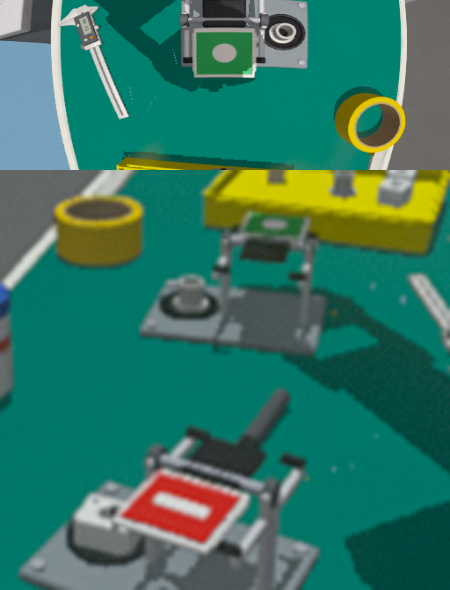

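```bash
python3 - <<'E'
from rig import env, optics
import cv2,numpy as np
for n in("side","top"):
    d=optics.get_image(n);im=d["image"].astype(int);R,G,B=im[...,0],im[...,1],im[...,2]
    Rm=np.array(d["orientation"]);rv=cv2.Rodrigues(Rm.T)[0];t=-Rm.T@np.array(d["origin"])
    for deg in (180,174,168,160):
        a=np.radians(deg);P=np.array([[.4855+x,-.21+r*np.cos(a)-.0035*np.sin(a)*0,.085+r*np.sin(a)+.0035] for r in(17,71,44,-40) for x in(0,)]) if 0 else np.array([[.4855,-.21+r*np.cos(a),.0885+r*np.sin(a)] for r in(.017,.071,.044,-.04)])
        p=cv2.projectPoints(P,rv,t,np.array(d["intrinsics"]),None)[0][:,0]; print(n,deg,p.round(1).tolist())
    x0,x1,y0,y1=(285,325,145,185) if n=="side" else (335,395,225,265)
    m=((G-R>45)&(G-B>35)); s=m[y0:y1,x0:x1]; yy,xx=np.nonzero(s); print(len(xx), xx.min()+x0,xx.max()+x0,yy.min()+y0,yy.max()+y0,xx.mean()+x0,yy.mean()+y0)
E
```

```text
side 180 [[300.0, 160.9], [302.5, 154.5], [301.3, 157.6], [297.2, 168.2]]
side 174 [[300.1, 160.3], [302.7, 152.3], [301.4, 156.2], [297.1, 169.5]]
side 168 [[300.1, 159.8], [302.7, 150.1], [301.4, 154.9], [297.0, 170.8]]
side 160 [[300.1, 159.1], [302.8, 147.5], [301.5, 153.2], [297.0, 172.3]]
57 292 310 154 161 301.0526315789474 158.01754385964912
top 180 [[354.2, 245.6], [378.1, 246.1], [366.1, 245.9], [329.0, 245.1]]
top 174 [[354.3, 245.6], [379.0, 246.0], [366.6, 245.8], [328.7, 245.1]]
top 168 [[354.4, 245.5], [379.6, 245.9], [366.9, 245.7], [328.6, 245.2]]
top 160 [[354.4, 245.5], [379.8, 245.7], [367.0, 245.6], [328.8, 245.3]]
482 355 378 234 258 366.8526970954357 245.90248962655602
```

The green face spans rows 154–161 in the side view, which matches the prediction for level (180°). The block's flag still shows red and everything else is in place.

```bash
python3 -c "
from rig import env
print(env.close_job())"
```

```text
the job is handed in; nothing more can be done
None
```

The bush stand's flag is pushed fully over and lies level with green up. The block's flag still shows red, and the last pictures show nothing else moved; the job is handed in.

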